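Load the coaster caddy and park it

ROBOT

A 6-joint arm with a two-finger parallel gripper is mounted at the origin on a cart in front of the work surface, level with it; the furniture and walls round the work are solid. World frame = base frame: x ahead of the robot, y to its left, z up, the work surface at z = 0. Lengths are in m, angles in rad, forces in N, time in s.
With the tool pointing down it reaches from about 0.325 to 0.775 m from the base axis. Payload 5.5 kg.
Tool frame: the origin (TCP) lies midway between the tips of the shut fingers; the grasp point (between the pads) lies 19 mm behind it; z points along the fingers, y is the line along which they close (so a half turn about z gives the same grasp; the last joint's range is limited). The gripper opens to 88 mm and grips with 3 to 60 N. Pads are 20 mm wide; open, the fingers measure 115 mm over their backs; the gripper's body (75 mm by 178 mm) begins 61 mm behind the grasp point.
Start: joints at [1.219, 0.091, 1.231, -0, 1.82, -0.057], TCP at [0.174, 0.574, 0.223] pointing down, gripper open.
Joint ranges: [-2.87, 2.87], [-0.86, 2.18], [0.17, 2.46], [-1.51, 4.65], [0.06, 2.69], [-2.65, 2.65]. Speed limits (rad/s): [2.57, 2.57, 3.01, 3.14, 3.14, 3.14].

INTERFACE

Orientations are given as a rotation vector (axis times angle).
In Python, from cell import r, viewer gives the robot as it stands.
- The arm moves only by the shell command python3 -m pendant 'ROWS' [FORCE]. ROWS is JSON, a list of rows, each a list of 3 entries, a list of its own where there are three numbers: the shift along the tool's x, y, z scaled (see below), then the turn about the tool's z scaled (see below), then the opening in per cent of the stroke, from 0 (shut) to 100 (fully open). A call has 1 to 20 rows; each row shifts and turns the commanded pose from where the row before left it, along the tool's axes as they then stand; what a row does not reach is not made up. The controller multiplies each number of a shift by 25 mm and each number of a turn by 4 degrees. A row lasts 1/12 s, in which the tool goes at most 41.7 mm and 7.16 degrees, less where a joint would pass 70% of its speed; a pose out of reach is approached as far as the arm can. A call with a number of a shift or a turn outside -1 to 1 is refused whole. A call with a gripper value outside its range is refused whole. The fingers move at their own pace and stop on an object; FORCE is the grip in N (left out, the last holds). Time passes only in rows, so rows that do not move let the fingers close. It gives the time, the measured TCP pose, the force, the opening and the grip force at its end, in the units of the state.
- r.observe(): the state, without advancing time (a new reading comes with each control period).
- viewer.camera(name): name is "scene" or "top" or "wrist"; returns a dict with "img" (480x640x3 uint8, red, green, blue), "vfov" (degrees; the focal length in pixels is half the picture's height over the tangent of half this angle, whatever the lens; pixels are square), "cx", "cy" (the principal point, pixels), "k1" (the pictures are not rectified: a ray, as slopes to the right and down, at radius r is drawn at 1 + k1 r^2 times it, then the intrinsics apply), "eye" and "rotation" of the camera in the world. Camera axes: x right, y up, looking along -z (the intrinsics and any distortion apply to the point x, -y, -z); pixel columns grow to the right and rows downward; lengths in m; the calibration is good to about 2 mm. A picture is of the moment at which its call begins. There is no depth.
- r.job_done(): hands the job in; it is judged then, once.
The state is a dict: "clock": time; "joints": joint angles; "joint_vel": joint speeds; "joint_torque": joint torques, N m; "ee_pos": TCP position; "tcp_rot": TCP orientation; "ft_force": force on the tool from outside, world axes, zero at the start; "ft_torque": the same for the moment, N m; "opening": finger opening in m; "gripper_force": force on a finger pad.
Only numpy, scipy, OpenCV 4.12 (cv2) and the standard library are available. Lean on these libraries where they do the work, as an engineer would, in place of code of your own. Each camera call takes 0.05 s, during which the arm holds its last target. There are 200 camera calls.

TASK

Put the stray coaster squarely on top of the pile of two, then lift all three together as one pile and load them into the caddy on the slide: tip the pile so that its near end goes in under the caddy's overhanging lip, and lay it down flat on the caddy floor. Then slide the loaded caddy along its rails to the right-hand station, fully home against the end stops, and let go. Leave the other things on the worktop where they are.

Things in the scene. Friction and masses are not known exactly. Their poses are not given: they have to be found in the camera images.
- coaster_low: lower coaster of the pile of two, lying on the worktop: a flat dark wooden slab, 96 (its x) x 60 (its y) x 10 mm thick, 50 g; origin at the centre of its underside, z up. All three coasters are alike
- coaster_top: upper coaster of the pile of two, lying squarely on coaster_low; same shape, origin at the centre of its underside
- coaster_stray: the single coaster lying by itself on the worktop to the left or right of the pile (pile and stray may change places); same shape, origin at the centre of its underside
- caddy_floor (a point): centre of the caddy's inner floor, 34 mm above the worktop; moves with the carriage. x points away from the robot along the caddy's length, y left along the rails, z up. Inside: 102.5 mm long (x -51 to +51.5 mm), 64 mm wide (y +-32 mm); a coaster lies in it with its long side along x. A full wall closes the near end (-x), a low sill the far end (+x)
- lip_edge (a point): middle of the lower free edge of the lip that overhangs the floor from the top of the near wall: 40 mm in -x of the floor centre, 36 mm above the floor; lip 5 mm thick, reaching 11 mm out from the wall. The mouth is thus 92 mm long: a pile (30 mm high) cannot go in level, but goes in near end low, tilted about 0.3 rad, under the lip, and is then laid down over the sill
- sill (a point): middle of the inner top edge of the far sill, 4 mm above the floor, its top sloping up outward to 8 mm. The side walls stand only at the four corners (|x| of 29 to 52 mm): 14 mm high, then flared outward to 24 mm. Between them the sides are open as gaps for fingers; there the floor is only 48 mm wide and the carriage board lies 10 mm below the floor
- knob (a point): centre of the grip of the upright round steel knob on the far end of the carriage, 21 mm in diameter, its grip from 8 mm below to 9 mm above this point (knob top 62 mm above the worktop); 82 mm in +x of the caddy floor centre and 15 mm above it; it can be pinched from above or pushed sideways
- carriage (a joint): carriage travel along the rails, m: 0 against the left end stops (loading station), growing to the right (along -y of caddy_floor), 0.110 against the right end stops (parking station). It starts within 25 mm of the left stops, and stays where it is left: sliding friction about 2.5 N, no spring
- slide_base: fixed grey base board of the slide on the worktop, 150 mm (x) by 216 mm (y), 8 mm thick, with two aluminium rails along its y; origin at the centre of the underside of the slide, midway between the stations (the base reaches from x = -63 to +87 mm)
- cafetiere: bystander: tall press coffee pot, 285 mm high; origin at the centre of its underside
- mug: bystander: mug with handle, 102 mm high; origin at the centre of its underside
- honey_jar: bystander: glass jar with grey lid, 102 mm high; origin at the centre of its underside
- egg_cup: bystander: empty wooden egg cup, 50 mm high; origin at the centre of its underside
- teaspoon: bystander: teaspoon lying near the front edge of the worktop, 130 mm long; origin at the centre of its underside
- apple: bystander: apple on the right, 68 mm high; origin at the centre of its underside

How it is judged:
On the way, in this order (a step that is already met when the one before it is completed fails the run):
1. the stray coaster lies squarely on top of the pile of two, let go (z of coaster_stray in the frame of coaster_top between 0.008 and 0.0125 m and horizontal distance between coaster_stray and coaster_top below 0.01 m and angle between the x axis of coaster_stray and the x axis of coaster_top, either way round below 0.15 rad and height (world z) of coaster_low below 0.003 m and contact force between the fingers and coaster_stray below 0.1 N), for 0.2 s.
2. all three coasters are lifted together as one pile, clear of the worktop (height (world z) of coaster_low above 0.02 m and distance between coaster_low and coaster_top below 0.02 m and distance between coaster_top and coaster_stray below 0.02 m and contact force between the fingers and coaster_low above 0.5 N), for 0.2 s.
3. the pile lies flat on the caddy floor under the lip, let go, with the carriage still in the left half of its travel (z of coaster_low in the frame of caddy_floor below 0.003 m and z of coaster_top in the frame of caddy_floor below 0.0135 m and z of coaster_stray in the frame of caddy_floor below 0.024 m and horizontal distance between coaster_low and caddy_floor below 0.008 m and horizontal distance between coaster_stray and caddy_floor below 0.012 m and angle between coaster_stray's own z axis and vertical below 0.06 rad and contact force between the fingers and coaster_stray below 0.1 N and contact force between the fingers and coaster_low below 0.1 N and value of joint carriage below 0.055 m), for 0.2 s.
At the end, for the whole second after the job is handed in: Carriage home at the right station (over 104 mm), at rest; the coasters lie flat (0.06 rad) in the caddy, coaster_low on its floor (3 mm), coaster_top on it, coaster_stray uppermost; the lowest centred within 8 mm, the others within 12 mm (value of joint carriage above 0.104 m and linear speed of coaster_stray below 0.02 m/s and z of coaster_low in the frame of caddy_floor between -0.003 and 0.003 m and z of coaster_top in the frame of caddy_floor between 0.007 and 0.0135 m and z of coaster_stray in the frame of caddy_floor between 0.016 and 0.024 m and horizontal distance between coaster_low and caddy_floor below 0.008 m and horizontal distance between each of coaster_top, coaster_stray and caddy_floor below 0.012 m and angle between each of coaster_low, coaster_top, coaster_stray's own z axis and vertical below 0.06 rad); the robot touches nothing.
It fails at once if a bystander is moved by more than 30 mm (distance of any of cafetiere, mug, honey_jar, egg_cup, teaspoon, apple from where it was at the start of the episode above 0.03 m).
It also fails if it takes over 58 s, if anything falls off the work surface, if the arm or the gripper's body presses on something with over 40 N, if the wrist force passes 120 N, or if a joint passes its speed limit or range.

## Working session

There is one attempt and no reset: what is moved stays moved. The work goes in short steps, Python scripts to look and compute and a shell command to move; the robot and the scene stay as the last step left them, time stands still between calls to the robot, and variables do not carry over. Pictures are saved under pics/ and viewed, at most 10 in all, crops included, and the job is handed in when it is done.

```bash
mkdir -p pics; ls
cat > h.py <<'E'
import numpy as np, cv2
from scipy.spatial.transform import Rotation as R
from cell import r, viewer
def cam(n):
    c=viewer.camera(n); c['img']=np.array(c['img']); return c
def save(c,f): cv2.imwrite('pics/'+f,c['img'][:,:,::-1])
def K(c):
    f=240/np.tan(np.radians(c['vfov'])/2); return np.array([[f,0,c['cx']],[0,f,c['cy']],[0,0,1.]]),np.array([c['k1'],0,0,0.])
def ray(c,uv):
    k,d=K(c); p=cv2.undistortPoints(np.array(uv,float).reshape(-1,1,2),k,d).reshape(-1,2)
    v=np.c_[p[:,0],-p[:,1],-np.ones(len(p))]; return np.array(c['eye']),v@np.array(c['rotation']).T
def plane(c,uv,z):
    e,v=ray(c,uv); return e+v*((z-e[2])/v[:,2])[:,None]
def proj(c,P):
    k,d=K(c); q=(np.array(P,float).reshape(-1,3)-c['eye'])@np.array(c['rotation']); q=q*[1,-1,-1]
    return cv2.projectPoints(q,np.zeros(3),np.zeros(3),k,d)[0].reshape(-1,2)
def st():
    s=r.observe(); print('t',round(s['clock'],2),'p',np.round(s['ee_pos'],4),'rot\n',np.round(R.from_rotvec(s['tcp_rot']).as_matrix(),3),'open',s['opening']); return s
E
python3 - <<'E'
from h import *
st()
for n in ('top','scene'):
    c=cam(n); save(c,n+'0.png'); print(n,c['eye'],np.round(c['rotation'],3).tolist(),c['vfov'],c['k1'],c['cx'],c['cy'])
E
```

```text
pics
t 0.0 p [0.1742 0.5738 0.2215] rot
 [[-0.957  0.291 -0.001]
 [ 0.291  0.957 -0.002]
 [ 0.    -0.002 -1.   ]] open 0.08785902845733369
top [0.36188767 0.01500721 1.19959609] [0.152, -0.148, -1.583] 55.8576095567918 0.023533222451263616 315.1298817172136 234.59879396634963
scene [0.20862133 0.71591981 1.39733428] [0.182, -0.704, -2.556] 48.58507990999944 0.04535842813786865 323.9653701992179 245.19024144908192
```

View pics/top0.png

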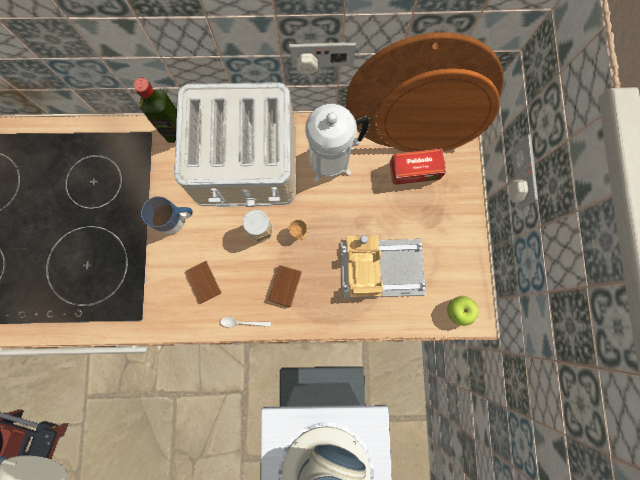

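View pics/scene0.png

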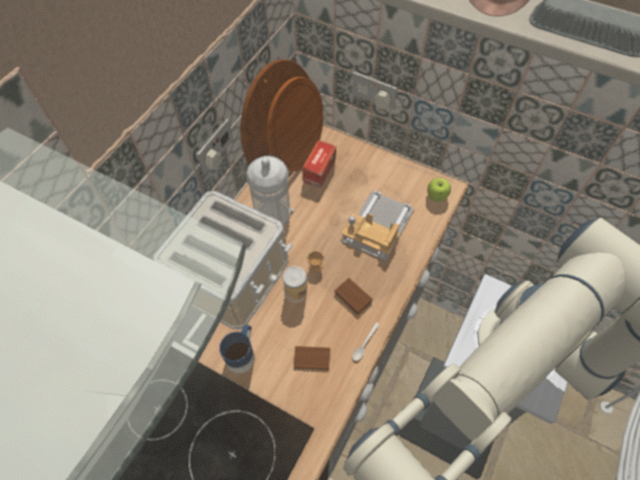

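The top view shows the stray coaster at about (203,282), the pile at (284,286), the caddy at (365,270) with its knob at (364,240), and the apple at (463,310). The scene view agrees, with the stray at (312,358) and the pile at (353,296).

```bash
sed -i "s/c\['img'\]=np.array(c\['img'\]); return c/c['img']=np.array(c['img']); c['rotation']=R.from_rotvec(c['rotation']).as_matrix(); return c/" h.py
cat >> h.py <<'E'
def dark(c,z,box=None):
    "dark brown blobs: rectangles cast onto plane z"
    hsv=cv2.cvtColor(c['img'],cv2.COLOR_RGB2HSV)
    m=cv2.inRange(hsv,(0,70,25),(16,255,150)); m=cv2.morphologyEx(m,cv2.MORPH_OPEN,np.ones((3,3)))
    if box: b=np.zeros_like(m); b[box[1]:box[3],box[0]:box[2]]=1; m=m*b
    for k in cv2.findContours(m,0,2)[0]:
        if cv2.contourArea(k)>300:
            P=plane(c,k.reshape(-1,2),z)
            q=cv2.minAreaRect((P[:,:2]*1000).astype(np.float32))
            (x,y),(w,h),a=q
            if w<h: w,h,a=h,w,a-90
            print('px',k.reshape(-1,2).mean(0).round(),'ctr',round(x,1),round(y,1),'size',round(w,1),round(h,1),'yaw',round((a+90)%180-90,1))
E
python3 - <<'E'
from h import *
c=cam('top'); dark(c,.010,(150,230,330,330)); dark(c,.020,(150,230,330,330))
print(proj(c,[0,0,0]),plane(c,[[364,240]],.062),plane(c,[[463,310],[297,232],[256,225],[160,214]],.05))
c=cam('scene'); dark(c,.010,(280,260,400,390)); dark(c,.020,(280,260,400,390))
E
```

```text
px [283. 286.] ctr 454.0 104.0 size 104.9 70.5 yaw -16.6
px [203. 283.] ctr 469.6 314.4 size 94.5 64.1 yaw 26.0
px [238. 243.] ctr 577.3 219.7 size 86.0 59.6 yaw 89.0
px [283. 286.] ctr 453.2 103.3 size 104.0 69.9 yaw -16.6
px [203. 283.] ctr 468.7 311.9 size 93.7 63.6 yaw 26.0
px [238. 243.] ctr 575.5 217.9 size 85.3 59.1 yaw 89.0
[[325.91056515 473.51649127]] [[ 0.56462741 -0.10833915  0.062     ]] [[ 0.38508352 -0.3494588   0.05      ]
 [ 0.59088728  0.06290373  0.05      ]
 [ 0.61132324  0.16918379  0.05      ]
 [ 0.64506571  0.41924593  0.05      ]]
px [310. 362.] ctr 466.9 319.4 size 94.4 66.5 yaw 28.5
px [291. 315.] ctr 580.2 229.3 size 81.0 60.5 yaw -68.7
px [352. 296.] ctr 452.7 104.9 size 109.7 76.3 yaw -17.4
px [310. 362.] ctr 465.0 322.3 size 93.7 66.0 yaw 28.5
px [291. 315.] ctr 577.6 232.8 size 80.4 60.1 yaw -68.7
px [352. 296.] ctr 450.9 109.3 size 108.9 75.8 yaw -17.4
```

```bash
python3 -m pendant '[[[-0.95,-0.43,0],0,100],[[-0.95,-0.43,0],0,100],[[-0.95,-0.43,0],0,100],[[-0.95,-0.43,0],0,100],[[-0.95,-0.43,0],0,100],[[-0.95,-0.43,0],0,100],[[-0.95,-0.43,0],0,100],[[-0.95,-0.43,0],0,100],[[-0.95,-0.43,0],0,100],[[-0.95,-0.43,0],0,100],[[-0.95,-0.43,0],0,100],[[-0.95,-0.43,0],0,100],[[-0.95,-0.43,0],0,100],[[-0.95,-0.43,0],0,100],[[-0.95,-0.43,0],0,100],[[0,0,0],-1,100],[[0,0,0],-1,100],[[0,0,0],-1,100],[[0,0,0],-1,100],[[0,0,0],-1,100]]'
python3 -m pendant '[[[0,0,0],-1,100],[[0,0,0],-1,100],[[0,0,0],-1,100],[[0,0,0],-1,100],[[0,0,0],-1,100],[[0,0,0],-0.75,100],[[0,0,0],0,100]]'
python3 - <<'E'
from h import *
st(); c=cam('wrist'); save(c,'w1.png'); print(c['eye'],proj(c,[.469,.315,.01])); dark(c,.010)
E
```

```text
clock: 1.87
ee_pos: [0.4684, 0.3162, 0.2223]
tcp_rot: [0.09, -3.14, 0.0]
ft_force: [0.1, -0.6, -0.8]
opening: 0.0875
gripper_force: 0.0
clock: 2.45
ee_pos: [0.4683, 0.3163, 0.2224]
tcp_rot: [0.712, -3.059, 0.0]
ft_force: [0.7, 0.6, -1.0]
opening: 0.0882
gripper_force: 0.0
t 2.45 p [0.4683 0.3163 0.2224] rot
 [[-0.897 -0.442 -0.   ]
 [-0.442  0.897 -0.   ]
 [ 0.    -0.    -1.   ]] open 0.08816980388858803
[0.3928557  0.28016253 0.38494933] [[316.34652082 202.47564246]]
px [488. 459.] ctr 653.6 627.2 size 55.0 45.1 yaw 26.8
px [151. 458.] ctr 826.4 275.1 size 54.8 44.9 yaw 26.1
px [373. 360.] ctr 609.3 446.4 size 64.4 64.0 yaw -68.8
px [462. 335.] ctr 545.9 524.4 size 170.5 57.4 yaw 67.9
px [182. 297.] ctr 648.0 238.0 size 207.2 96.1 yaw 11.6
px [585. 208.] ctr 350.1 547.5 size 128.2 46.3 yaw -89.9
px [476. 210.] ctr 410.3 449.7 size 54.3 40.8 yaw -61.9
px [ 43. 210.] ctr 589.4 86.4 size 80.7 47.1 yaw -60.8
px [337. 196.] ctr 467.9 317.2 size 96.2 65.5 yaw 26.1
px [110.  70.] ctr 453.3 105.3 size 111.1 79.4 yaw -17.2
```

View pics/w1.png

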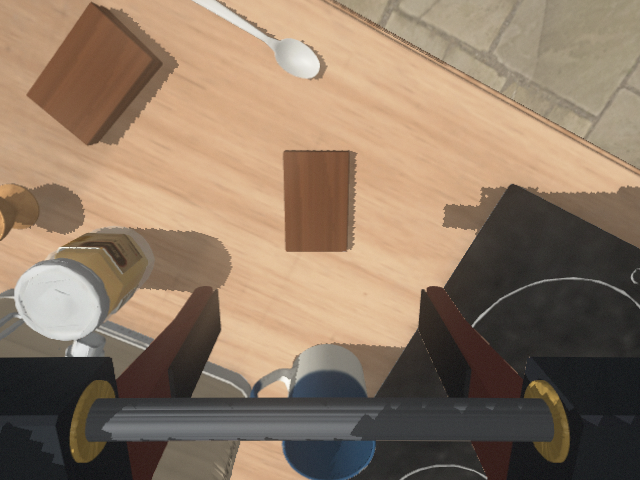

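The wrist view shows the stray at (317,200), centred under the TCP and aligned with the fingers. I'm going down to grip it.

```bash
python3 -m pendant '[[[0,0,1],0,100],[[0,0,1],0,100],[[0,0,1],0,100],[[0,0,1],0,100],[[0,0,1],0,100],[[0,0,1],0,100],[[0,0,1],0,100],[[0,0,1],0,100],[[0,0,0.5],0,100],[[0,0,0.25],0,100],[[0,0,0],0,100],[[0,0,0],0,0],[[0,0,0],0,0],[[0,0,0],0,0],[[0,0,0],0,0],[[0,0,0],0,0],[[0,0,0],0,0]]' 15
```

```text
clock: 3.92
ee_pos: [0.469, 0.3166, 0.005]
tcp_rot: [-0.709, 3.059, 0.001]
ft_force: [-0.2, -0.5, 3.8]
opening: 0.0599
gripper_force: 15.0
```

```bash
python3 -m pendant '[[[0,0,-1],0,0],[[0,0,-1],0,0],[[0,0,-1],0,0],[[0,0,-1],0,0],[[0.54,-0.915,-1],0,0],[[0.54,-0.915,-1],0,0],[[0.54,-0.915,-1],0,0],[[0.54,-0.915,0],0,0],[[0.54,-0.915,0],0,0],[[0.54,-0.915,0],0,0],[[0.54,-0.915,0],0,0],[[0.54,-0.915,0],0,0],[[0,0,0],1,0],[[0,0,0],1,0],[[0,0,0],1,0],[[0,0,0],1,0],[[0,0,0],1,0],[[0,0,0],1,0],[[0,0,0],1,0],[[0,0,0],1,0]]'
python3 -m pendant '[[[0,0,0],1,0],[[0,0,0],1,0],[[0,0,0],0.85,0],[[0,0,0],0,0],[[0,0,0],0,0]]'
python3 - <<'E'
from h import *
st(); c=cam('wrist'); save(c,'w2.png'); print(c['eye'],proj(c,[.4525,.1045,.02])); dark(c,.020)
E
```

```text
clock: 5.58
ee_pos: [0.4518, 0.1045, 0.1787]
tcp_rot: [-0.167, -3.137, -0.0]
ft_force: [-0.4, -0.6, -0.1]
opening: 0.0602
gripper_force: 15.0
clock: 6.0
ee_pos: [0.4518, 0.1045, 0.1788]
tcp_rot: [-0.469, -3.106, -0.0]
ft_force: [0.2, 0.1, 0.1]
opening: 0.0597
gripper_force: 15.0
t 6.0 p [0.4518 0.1045 0.1788] rot
 [[-0.955  0.295 -0.   ]
 [ 0.295  0.955  0.   ]
 [ 0.    -0.    -1.   ]] open 0.059667196733762244
[0.37145448 0.13031912 0.3413391 ] [[317.7797245  218.83247872]]
px [341. 467.] ctr 700.4 49.2 size 45.3 35.0 yaw 72.8
px [438. 460.] ctr 723.1 144.0 size 47.1 25.5 yaw -16.9
px [204. 459.] ctr 653.9 -78.1 size 47.1 26.9 yaw -17.9
px [466. 320.] ctr 599.4 191.7 size 119.4 115.8 yaw 75.6
px [161. 281.] ctr 487.9 -37.0 size 189.3 118.0 yaw 18.6
px [319. 216.] ctr 509.0 88.0 size 227.2 122.4 yaw -17.3
px [490.  92.] ctr 403.2 277.1 size 166.4 114.2 yaw 72.2
```

View pics/w2.png

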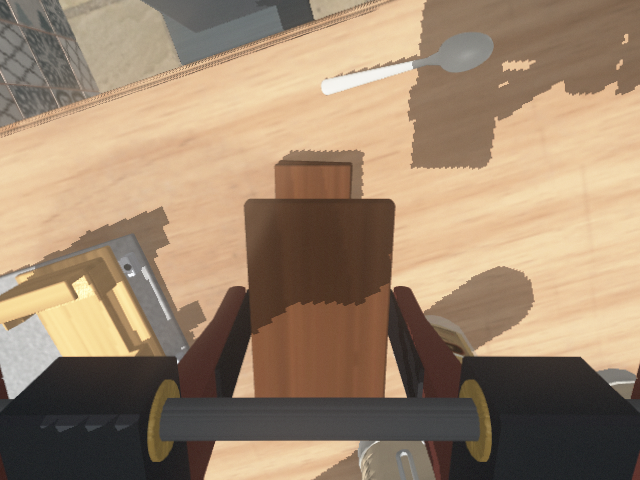

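Run:
```python
from h import *
import cv2
c=cam('wrist')
i=cv2.cvtColor(c['img'],cv2.COLOR_RGB2GRAY).astype(int)
print('col315',i[150:206:1,315].tolist()); 
for v in (175,185,195): print(v,'L',i[v,268:284].tolist(),'R',i[v,344:362].tolist())
print(i[192:206,320].tolist(), i[230,240:254].tolist(), i[230,386:400].tolist())
```

```text
col315 [199, 194, 122, 122, 121, 121, 121, 118, 118, 119, 116, 79, 68, 73, 68, 82, 94, 102, 101, 100, 101, 103, 100, 99, 102, 98, 99, 100, 100, 98, 100, 98, 101, 100, 100, 97, 100, 101, 99, 99, 100, 99, 98, 101, 100, 98, 98, 97, 86, 58, 56, 59, 58, 60, 60, 64]
175 L [179, 178, 180, 177, 176, 177, 158, 118, 118, 116, 113, 117, 115, 114, 116, 114] R [105, 104, 99, 99, 98, 96, 79, 75, 100, 121, 122, 120, 118, 121, 120, 119, 118, 120]
185 L [184, 185, 185, 186, 188, 187, 172, 131, 116, 115, 114, 110, 112, 114, 114, 111] R [101, 101, 99, 98, 99, 89, 75, 86, 121, 118, 119, 121, 118, 119, 121, 120, 121, 124]
195 L [179, 181, 181, 180, 181, 182, 173, 140, 112, 111, 110, 109, 110, 109, 108, 106] R [103, 101, 99, 97, 94, 84, 81, 108, 118, 117, 118, 118, 115, 116, 120, 118, 119, 121]
[95, 97, 96, 96, 97, 97, 84, 55, 57, 58, 58, 61, 61, 63] [185, 185, 185, 184, 173, 134, 90, 91, 92, 91, 90, 91, 90, 90] [70, 68, 70, 68, 67, 68, 69, 110, 173, 195, 198, 200, 202, 205]
```

Run:
```python
from h import *
c=cam('wrist')
s=r.observe(); M=R.from_rotvec(s['tcp_rot']).as_matrix(); tx,ty=M[:2,0],M[:2,1]; p=np.array(s['ee_pos'])[:2]
def T(uv,z): return ((plane(c,uv,z)[:,:2]-p)@np.c_[tx,ty]*1000).round(2)
print('pile L,R,near (tool xy)',T([[274.3,175],[275,195],[349.9,175],[349,195],[290,165.5],[340,165.5]],.02).tolist())
print('held L,R,near',T([[244.8,230],[393.3,230],[260,198.5],[380,198.5]],.1838).tolist())
```

```text
pile L,R,near (tool xy) [[34.87, -33.86], [18.96, -33.85], [34.84, 25.46], [18.92, 25.1], [42.26, -21.38], [42.24, 17.57]]
held L,R,near [[38.09, -28.72], [38.04, 30.85], [50.94, -22.06], [50.91, 24.93]]
```

Measured in the tool frame, the pile sits 8.8 mm in -x and 5.5 mm in -y from the held coaster. I'll correct for that, descend part way and look again from close by.

```bash
python3 -m pendant '[[[-0.35,-0.23,1],0,0],[[0,0,1],0,0],[[0,0,1],0,0],[[0,0,1],0,0],[[0,0,0.8],0,0],[[0,0,0.4],0,0],[[0,0,0],0,0],[[0,0,0],0,0]]'
python3 - <<'E'
from h import *
st(); c=cam('wrist'); save(c,'w3.png'); cv2.imwrite('pics/w3c.png',cv2.resize(c['img'][120:420,200:440,::-1],None,fx=2,fy=2))
E
```

```text
clock: 6.82
ee_pos: [0.4586, 0.0964, 0.0492]
tcp_rot: [-0.472, -3.106, 0.0]
ft_force: [-0.1, 0.3, -0.1]
opening: 0.0597
gripper_force: 15.0
t 6.82 p [0.4586 0.0964 0.0492] rot
 [[-0.955  0.297 -0.   ]
 [ 0.297  0.955 -0.   ]
 [ 0.    -0.    -1.   ]] open 0.05968087973519755
```

View pics/w3c.png

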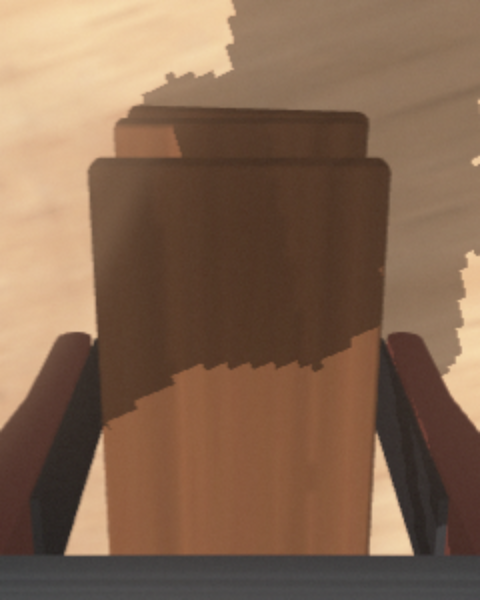

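The close view shows the held coaster's near edge at crop row 158, spanning columns 90-389. Below it the pile's top near edge is at row 123, spanning 115-369. I'll cast both.

Run:
```python
from h import *
c=cam('wrist')
s=r.observe(); M=R.from_rotvec(s['tcp_rot']).as_matrix(); tx,ty=M[:2,0],M[:2,1]; p=np.array(s['ee_pos'])[:2]
f=lambda a:[[200+u/2,120+v/2] for u,v in a]
def T(uv,z): return ((plane(c,f(uv),z)[:,:2]-p)@np.c_[tx,ty]*1000).round(2).tolist()
print('pile',T([[115,140],[369,140],[150,123],[340,125]],.02))
print('held',T([[90,180],[389,180],[120,158],[360,158]],.0542), 'pile0',T([[128,110]],.01))
```

```text
pile [[47.84, -28.28], [47.78, 32.15], [51.9, -19.82], [51.38, 25.11]]
held [[46.41, -28.48], [46.35, 30.92], [50.86, -22.33], [50.81, 24.96]] pile0 [[53.41, -26.21]]
```

```bash
python3 -m pendant '[[[0.03,0.02,0.5],0,0],[[0,0,0.3],0,0],[[0,0,0.15],0,0],[[0,0,0],0,0],[[0,0,0],0,0],[[0,0,0],0,30],[[0,0,0],0,100],[[0,0,0],0,100],[[0,0,0],0,100],[[0,0,0],0,100],[[0,0,0],0,100],[[0,0,0],0,100],[[0,0,0],0,100]]'
python3 - <<'E'
from h import *
c=cam('wrist'); save(c,'w4.png');cv2.imwrite('pics/w4c.png',cv2.resize(c['img'][120:420,200:440,::-1],None,fx=2,fy=2))
E
```

```text
clock: 8.0
ee_pos: [0.458, 0.0971, 0.0252]
tcp_rot: [0.472, 3.106, 0.0]
ft_force: [-0.1, 0.3, -0.3]
opening: 0.0877
gripper_force: 0.0
```

View pics/w4c.png

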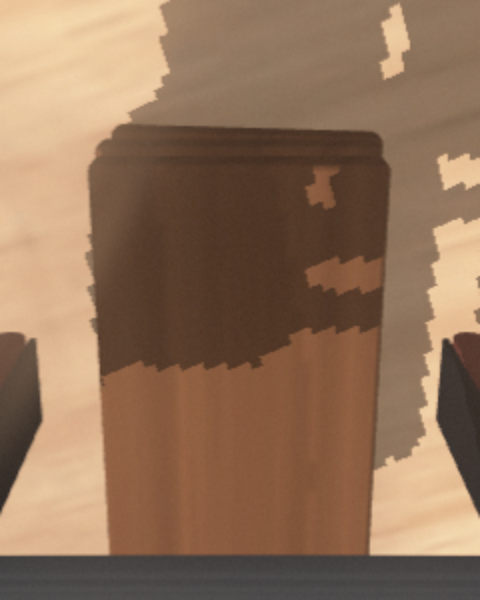

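The stray lies squarely on the pile: all three slabs are stacked, with their near edges at crop rows 128-158. Next I grip all three and lift.

```bash
python3 -m pendant '[[[0,0,0.6],0,100],[[0,0,0.29],0,100],[[0,0,0],0,100],[[0,0,0],0,0],[[0,0,0],0,0],[[0,0,0],0,0],[[0,0,0],0,0],[[0,0,0],0,0],[[0,0,-0.4],0,0],[[0,0,-1],0,0],[[0,0,-1],0,0],[[0,0,-1],0,0],[[0,0,-1],0,0],[[0,0,-1],0,0],[[0,0,-1],0,0],[[0,0,0],0,0],[[0,0,0],0,0],[[0,0,0],0,0]]' 20
python3 - <<'E'
from h import *
c=cam('wrist'); cv2.imwrite('pics/w5.png',c['img'][:,:,::-1])
c=cam('top'); cv2.imwrite('pics/t5.png',cv2.resize(c['img'][200:340,310:490,::-1],None,fx=4,fy=4,interpolation=3))
import os
a=cv2.imread('pics/w5.png');b=cv2.imread('pics/t5.png');a=cv2.resize(a,(480,360));b=cv2.resize(b,(0,0),fx=.42,fy=.42)
o=np.zeros((360,490+b.shape[1],3),np.uint8);o[:,:480]=a;o[:b.shape[0],490:]=b;cv2.imwrite('pics/c5.png',o);print(o.shape)
E
```

```text
clock: 9.55
ee_pos: [0.4575, 0.097, 0.1618]
tcp_rot: [-0.472, -3.104, 0.001]
ft_force: [0.3, 0.1, -2.7]
opening: 0.0603
gripper_force: 19.9
(360, 792, 3)
```

View pics/c5.png

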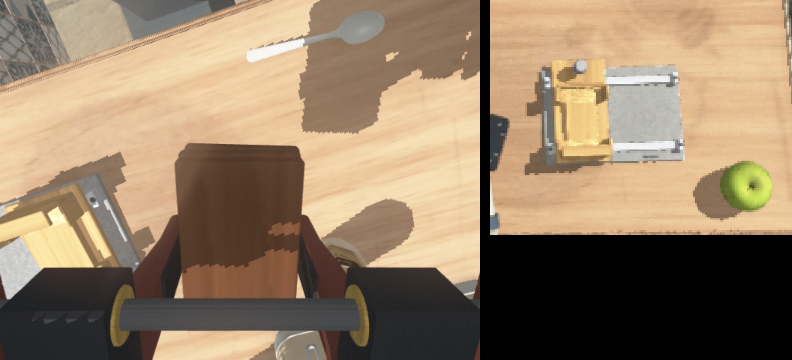

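Run:
```python
from h import *
c=cam('top')
a=plane(c,[[425.5,296.4],[421.3,239.3]],.008); print(a, np.degrees(np.arctan2(*(a[1]-a[0])[[1,0]])))
print('knob',plane(c,[[363.6,239.5]],.062),'caf',plane(c,[[331,118]],.25),plane(c,[[331,178]],.0),plane(c,[[331,132]],.2))
# rails: bright grey edges
a=plane(c,[[310+(u-490)/1.68,200+v/1.68] for u,v in ((607,80),(677,78),(612,149),(682,146))],.014);print(a)
```

```text
[[ 0.42225561 -0.26848214  0.008     ]
 [ 0.57344023 -0.26696602  0.008     ]] 0.5745601561226054
knob [[ 0.56594114 -0.10736828  0.062     ]] caf [[ 0.81038641 -0.02424259  0.25      ]] [[ 0.75128613 -0.03043111  0.        ]] [[ 0.7989011  -0.02549085  0.2       ]]
[[ 0.55194933 -0.15416376  0.014     ]
 [ 0.55321242 -0.26439217  0.014     ]
 [ 0.44361694 -0.1570848   0.014     ]
 [ 0.4464744  -0.26548608  0.014     ]]
```

```bash
python3 -m pendant '[[[-0.855,-0.447,-0.2],0,0],[[-0.855,-0.447,-0.2],0,0],[[-0.855,-0.447,-0.2],0,0],[[-0.855,-0.447,-0.2],0,0],[[-0.855,-0.447,-0.2],0,0],[[-0.855,-0.447,-0.2],0,0],[[0,0,0],-0.9,0],[[0,0,0],-0.9,0],[[0,0,0],-0.9,0],[[0,0,0],-0.9,0],[[0,0,0],-0.92,0],[[0,0,0],0,0],[[0,0,0],0,0]]'
python3 - <<'E'
from h import *
st(); c=cam('wrist'); save(c,'w6.png'); print(proj(c,[[.485,-.108,.034],[.566,-.1075,.062]]))
E
```

```text
clock: 10.78
ee_pos: [0.5601, -0.005, 0.1916]
tcp_rot: [0.019, -3.139, -0.0]
ft_force: [0.7, 0.9, -1.8]
opening: 0.0601
gripper_force: 19.9
t 10.78 p [ 0.5601 -0.005   0.1916] rot
 [[-1.    -0.012 -0.002]
 [-0.012  1.     0.   ]
 [ 0.002  0.    -1.   ]] open 0.06007603234543098
[[180.9248598  119.46763731]
 [179.67256246 233.87930482]]
```

View pics/w6.png

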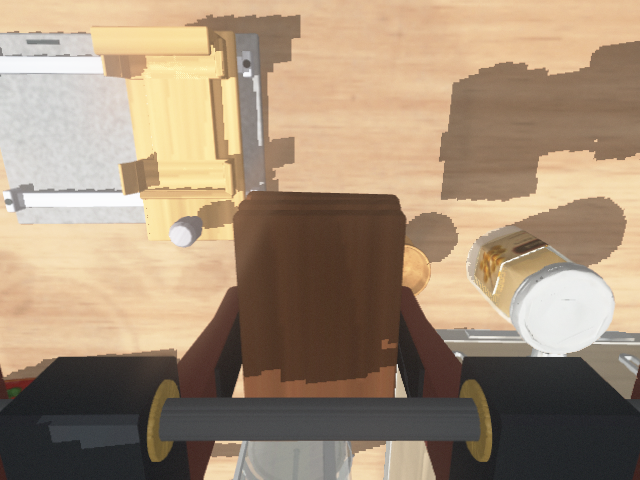

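The wrist view shows the knob top at about (181,234), close to where I predicted it. The lip bar spans columns 92-210 with its free edge at row 54, and the grey base's near and far edges are at rows 33 and 223.

Run:
```python
from h import *
c=cam('wrist'); i=c['img'].astype(int)
for u in (105,150,195): print('lip col',u,i[40:66,u,2].tolist())
for u in (30,70,110): print('base far',u,i[212:232,u,0].tolist(),i[212:232,u,2].tolist())
for u in (20,40,60): print('base near',u,i[26:40,u,2].tolist())
for v in (75,100,130): print('right base',v,i[v,255:275,2].tolist())
```

```text
lip col 105 [167, 165, 167, 165, 167, 163, 161, 159, 158, 157, 158, 158, 154, 147, 136, 123, 120, 123, 124, 123, 124, 126, 125, 131, 135, 140]
lip col 150 [163, 163, 164, 162, 160, 158, 156, 155, 153, 154, 153, 150, 148, 141, 134, 144, 165, 169, 159, 154, 156, 152, 149, 152, 156, 162]
lip col 195 [163, 163, 162, 158, 157, 157, 155, 152, 151, 149, 147, 147, 144, 134, 115, 147, 168, 166, 180, 167, 169, 166, 180, 165, 177, 182]
base far 30 [218, 219, 220, 221, 220, 221, 219, 221, 222, 222, 217, 216, 242, 243, 244, 244, 245, 245, 246, 246] [211, 214, 216, 217, 216, 216, 213, 216, 218, 219, 212, 196, 181, 184, 185, 184, 184, 185, 186, 183]
base far 70 [219, 218, 221, 222, 223, 223, 223, 222, 219, 213, 203, 206, 237, 240, 241, 242, 243, 243, 244, 243] [216, 216, 219, 219, 219, 221, 221, 220, 214, 208, 196, 176, 174, 178, 182, 184, 184, 183, 183, 181]
base far 110 [219, 221, 222, 223, 225, 225, 225, 221, 220, 219, 206, 218, 244, 245, 244, 244, 244, 243, 244, 243] [214, 217, 218, 220, 222, 222, 223, 218, 215, 213, 194, 165, 180, 182, 180, 182, 182, 180, 182, 182]
base near 20 [168, 171, 170, 174, 173, 171, 152, 166, 183, 206, 206, 207, 207, 207]
base near 40 [166, 168, 169, 169, 170, 125, 109, 160, 188, 200, 206, 206, 207, 172]
base near 60 [165, 166, 168, 166, 167, 139, 109, 145, 185, 199, 206, 209, 209, 209]
right base 75 [179, 186, 184, 161, 122, 100, 93, 91, 94, 94, 91, 92, 127, 148, 150, 151, 152, 149, 147, 149]
right base 100 [130, 182, 219, 210, 178, 133, 101, 95, 95, 90, 92, 89, 90, 121, 146, 148, 145, 147, 149, 149]
right base 130 [128, 127, 178, 216, 218, 198, 156, 119, 101, 97, 100, 99, 99, 128, 154, 155, 154, 157, 158, 158]
```

Run:
```python
from h import *
c=cam('wrist')
P=lambda uv,z:(plane(c,uv,z)[:,:2]*1000).round(1).tolist()
print('lip@.070',P([[105,54.2],[150,54.2],[195,54.2]],.070))
print('far edge .008',P([[30,223],[110,222.6]],.008),'near .008',P([[40,34],[60,34]],.008),'knob',P([[181,234]],.062))
print('lip ends .075',P([[91.5,40],[210,40]],.075))
# held pile near top edge
s=r.observe();z=s['ee_pos'][2]
print('held top near', P([[260,196.5],[390,198]],z-.004+.030), 'L/R', P([[237,230],[404,230]],z-.004+.03))
```

```text
lip@.070 [[445.5, -140.6], [445.0, -112.3], [444.5, -83.9]]
far edge .008 [[574.6, -254.9], [573.4, -186.1]] near .008 [[425.8, -216.7], [425.5, -201.7]] knob [[566.5, -106.7]]
lip ends .075 [[438.2, -145.2], [436.9, -72.6]]
held top near [[504.8, -24.6], [504.8, 19.5]] L/R [[516.7, -32.9], [516.1, 25.0]]
```

The caddy floor is at (0.485, -0.108) with a yaw of 1.0°, and all the cues agree. I'll hover with the pile 11 mm beyond the floor centre and go down to just above the sill.

```bash
python3 -m pendant '[[[0.514,-0.818,0],0,0],[[0.514,-0.818,0],0,0],[[0.514,-0.818,0],0,0],[[0.514,-0.818,0],0,0],[[0.514,-0.818,0],-0.08,0],[[0,0,0],0,0],[[0,0,1],0,0],[[0,0,1],0,0],[[0,0,1],0,0],[[0,0,1],0,0],[[0,0,0.8],0,0],[[0,0,0.5],0,0],[[0,0,0],0,0],[[0,0,0],0,0]]' 12
python3 - <<'E'
from h import *
st(); c=cam('wrist'); save(c,'w7.png'); c=cam('top'); s=c['img'][200:320,310:450,::-1]
cv2.imwrite('pics/w7s.png',np.hstack([cv2.resize(cv2.imread('pics/w7.png')[0:420,120:520],(400,420)),cv2.resize(s,(400,420))]))
E
```

```text
clock: 12.1
ee_pos: [0.4976, -0.1079, 0.0603]
tcp_rot: [0.03, -3.141, -0.0]
ft_force: [-0.4, -0.1, -1.4]
opening: 0.0601
gripper_force: 12.0
t 12.1 p [ 0.4976 -0.1079  0.0603] rot
 [[-1.    -0.019 -0.001]
 [-0.019  1.     0.   ]
 [ 0.001  0.    -1.   ]] open 0.06005486307184511
```

View pics/w7s.png

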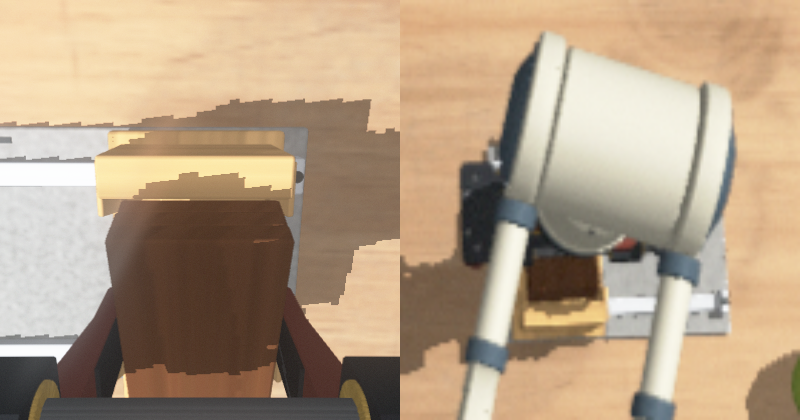

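Run:
```python
from h import *
c=cam('wrist'); i=c['img'].astype(int)
for u in (225,240,320,400): print(u,[tuple(x) for x in i[186:214:2,u].tolist()])
print([x for x in i[225:250,320,0].tolist()])
P=lambda uv,z:(plane(c,uv,z)[:,:2]*1000).round(1).tolist()
print('pile bot',P([[320,200.5]],.0563),'pile top',P([[320,236]],.0863),'lip',P([[320,v] for v in (190,195,200)],.075))
```

```text
225 [(246, 221, 160), (244, 219, 158), (242, 213, 156), (244, 217, 158), (234, 200, 147), (158, 132, 104), (160, 134, 106), (165, 137, 108), (169, 141, 110), (174, 146, 114), (180, 150, 117), (184, 154, 121), (188, 157, 123), (195, 165, 129)]
240 [(247, 220, 162), (245, 218, 162), (243, 217, 160), (243, 216, 161), (235, 202, 149), (177, 147, 117), (176, 145, 117), (178, 147, 119), (169, 136, 112), (153, 124, 104), (136, 109, 97), (133, 110, 96), (136, 110, 97), (134, 110, 96)]
320 [(166, 133, 95), (159, 127, 91), (158, 126, 88), (159, 128, 91), (146, 117, 83), (155, 123, 87), (168, 136, 97), (124, 95, 69), (88, 61, 41), (89, 62, 43), (87, 58, 41), (86, 60, 43), (88, 60, 41), (87, 60, 45)]
400 [(244, 214, 151), (161, 129, 92), (158, 129, 92), (158, 127, 92), (148, 119, 87), (139, 113, 81), (148, 120, 87), (148, 121, 88), (149, 119, 86), (125, 98, 72), (95, 71, 52), (84, 59, 43), (84, 60, 43), (85, 60, 43)]
[85, 85, 80, 82, 80, 81, 81, 83, 81, 80, 83, 82, 81, 86, 82, 85, 85, 85, 84, 81, 80, 82, 81, 82, 81]
pile bot [[451.1, -107.7]] pile top [[457.2, -107.7]] lip [[443.0, -107.9], [444.9, -107.9], [446.7, -107.8]]
```

```bash
python3 -m pendant '[[[0.02,-0.04,0.3],0,0],[[0,0,0.2],0,0],[[0,0,0.04],0,0],[[0,0,0],0,0]]' 8; python3 -m pendant '[[[0,0,0.04],0,0],[[0,0,0.04],0,0],[[0,0,0],0,0]]';python3 -m pendant '[[[0,0,0.04],0,0],[[0,0,0.04],0,0],[[0,0,0],0,0]]'
```

```text
clock: 12.58
ee_pos: [0.4969, -0.1092, 0.0464]
tcp_rot: [0.03, -3.141, -0.0]
ft_force: [0.2, 0.9, -1.2]
opening: 0.06
gripper_force: 8.0
clock: 12.83
ee_pos: [0.497, -0.1092, 0.0448]
tcp_rot: [0.03, -3.141, -0.0]
ft_force: [-1.6, -0.0, -0.6]
opening: 0.0598
gripper_force: 8.0
clock: 13.08
ee_pos: [0.4971, -0.1092, 0.0427]
tcp_rot: [0.03, -3.141, -0.0]
ft_force: [-1.8, -0.4, -1.1]
opening: 0.06
gripper_force: 8.0
```

```bash
python3 -m pendant '[[[0,0,0.06],0,0],[[0,0,0.06],0,0],[[0,0,0],0,0],[[0,0,0],0,0]]'
python3 -m pendant '[[[0.08,0,0],0,0],[[0.08,0,0],0,0],[[0,0,0],0,0]]'
python3 - <<'E'
from h import *
c=cam('wrist'); save(c,'w8.png'); cv2.imwrite('pics/w8c.png',cv2.resize(c['img'][130:400,180:460,::-1],None,fx=2,fy=2))
E
```

```text
clock: 13.42
ee_pos: [0.4975, -0.1092, 0.0402]
tcp_rot: [-0.03, 3.141, -0.0]
ft_force: [-1.4, 0.2, 2.4]
opening: 0.0599
gripper_force: 8.0
clock: 13.67
ee_pos: [0.493, -0.1092, 0.0396]
tcp_rot: [0.03, -3.141, -0.0]
ft_force: [-0.3, 1.2, -0.4]
opening: 0.06
gripper_force: 8.0
```

View pics/w8c.png

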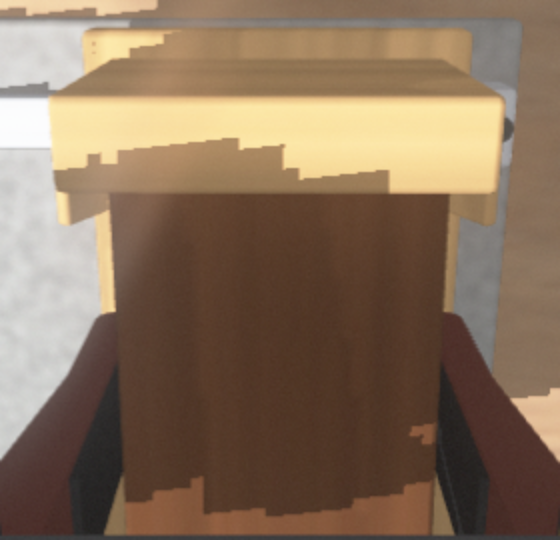

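The near end of the pile is now under the lip, hidden behind its free edge at crop row 193, and it is centred laterally. I'll keep drawing it toward the near wall and down.

```bash
python3 -m pendant '[[[0.08,0,0],0,0],[[0.08,0,0],0,0],[[0,0,0],0,0]]'
python3 -m pendant '[[[0.06,0,0.02],0,0],[[0.06,0,0.02],0,0],[[0,0,0],0,0]]'
python3 -m pendant '[[[0.03,0,0.04],0,0],[[0,0,0.04],0,0],[[0,0,0],0,0]]'
```

```text
clock: 13.97
ee_pos: [0.4888, -0.1093, 0.0397]
tcp_rot: [0.03, -3.141, -0.0]
ft_force: [-0.6, 0.5, -1.4]
opening: 0.0596
gripper_force: 8.0
clock: 14.22
ee_pos: [0.4868, -0.1093, 0.0393]
tcp_rot: [-0.031, 3.14, -0.0]
ft_force: [2.6, 0.5, -0.0]
opening: 0.0598
gripper_force: 8.0
clock: 14.47
ee_pos: [0.4855, -0.1094, 0.0369]
tcp_rot: [-0.03, 3.141, -0.0]
ft_force: [2.8, 0.6, 1.0]
opening: 0.0598
gripper_force: 8.0
```

```bash
python3 -m pendant '[[[-0.02,0,0.02],0,0],[[0,0,0.02],0,0],[[0,0,0],0,72],[[0,0,0],0,76],[[0,0,0],0,100],[[0,0,0],0,100],[[0,0,0],0,100],[[0,0,0],0,100],[[0,0,0],0,100]]'
python3 -m pendant '[[[0,0,-1],0,100],[[0,0,-1],0,100],[[0,0,-1],0,100],[[0,0,-1],0,100],[[-1,0,-0.6],0,100],[[-1,0,0],0,100],[[-1,0,0],0,100],[[0,0,0],0,100],[[0,0,0],0,100]]'
python3 - <<'E'
from h import *
st(); c=cam('wrist'); save(c,'w9.png'); i=c['img'].astype(int)
print('expected top-face corners', proj(c,[[.533,-.138,.064],[.533,-.078,.064],[.437,-.138,.064],[.437,-.078,.064],[.445,-.109,.075]]).round(1).tolist())
hsv=cv2.cvtColor(c['img'],cv2.COLOR_RGB2HSV)
m=cv2.inRange(hsv,(0,70,25),(16,255,160)); m=cv2.morphologyEx(m,cv2.MORPH_OPEN,np.ones((3,3)))
for k in cv2.findContours(m,0,2)[0]:
    if cv2.contourArea(k)>1500: print(cv2.boundingRect(k),cv2.contourArea(k),np.round(cv2.minAreaRect(k)[2],1))
E
```

```text
clock: 15.22
ee_pos: [0.4859, -0.1094, 0.0358]
tcp_rot: [0.03, -3.141, -0.0]
ft_force: [-0.6, -0.3, -1.0]
opening: 0.0879
gripper_force: 0.0
clock: 15.97
ee_pos: [0.5611, -0.1078, 0.1498]
tcp_rot: [0.031, -3.139, -0.001]
ft_force: [-1.2, -0.0, 0.8]
opening: 0.0875
gripper_force: 0.0
t 15.97 p [ 0.5611 -0.1078  0.1498] rot
 [[-1.    -0.02  -0.002]
 [-0.02   1.     0.   ]
 [ 0.002  0.001 -1.   ]] open 0.08747056487082461
expected top-face corners [[269.2, 202.8], [366.0, 204.6], [265.8, 30.3], [375.7, 32.7], [318.7, 44.7]]
(452, 441, 61, 39) 1810.5 90.0
(127, 441, 204, 39) 3173.0 90.0
(192, 374, 87, 24) 1579.5 90.0
(421, 286, 102, 112) 3819.0 48.9
(116, 286, 105, 112) 4896.0 41.5
(518, 227, 86, 74) 2641.5 69.2
(257, 45, 118, 162) 16509.5 1.9
(333, 2, 307, 230) 27273.0 78.6
```

Run:
```python
from h import *
c=cam('wrist'); i=c['img'].astype(int)
for u in (285,320,350): print(u,i[190:226,u,0].tolist(),i[36:56,u,0].tolist())
for v in (60,120,180): print(v,i[v,252:280,0].tolist(),i[v,352:385,0].tolist())
P=lambda uv,z:(plane(c,uv,z)[:,:2]*1000).round(1).tolist()
for z in (.064,.070): print(z,P([[285,204],[320,205],[350,206]],z))
```

```text
285 [122, 120, 121, 122, 122, 120, 120, 120, 118, 119, 119, 118, 118, 122, 115, 149, 177, 178, 178, 176, 187, 182, 179, 224, 225, 224, 226, 225, 224, 225, 224, 224, 224, 224, 225, 223] [215, 213, 209, 206, 204, 200, 199, 199, 194, 184, 165, 126, 113, 111, 111, 110, 109, 110, 111, 112]
320 [111, 113, 111, 113, 113, 112, 114, 115, 112, 112, 113, 113, 112, 114, 106, 145, 176, 175, 184, 190, 204, 198, 183, 216, 215, 217, 218, 219, 218, 219, 218, 218, 217, 219, 218, 217] [214, 212, 208, 204, 204, 202, 203, 203, 194, 186, 168, 128, 115, 117, 115, 113, 114, 116, 114, 116]
350 [70, 72, 70, 70, 69, 69, 71, 72, 72, 73, 73, 70, 70, 72, 74, 149, 188, 193, 194, 194, 206, 199, 178, 224, 135, 134, 134, 134, 133, 134, 135, 133, 135, 133, 133, 134] [213, 210, 206, 205, 202, 201, 203, 203, 198, 186, 170, 125, 112, 111, 113, 113, 110, 110, 111, 110]
60 [136, 114, 114, 114, 113, 113, 114, 115, 112, 113, 118, 126, 115, 99, 109, 119, 118, 120, 118, 119, 119, 120, 118, 119, 117, 116, 116, 114] [107, 105, 106, 107, 108, 113, 113, 113, 114, 117, 114, 115, 110, 111, 109, 108, 108, 108, 109, 88, 80, 99, 117, 115, 116, 112, 109, 110, 110, 109, 126, 211, 210]
120 [167, 172, 177, 179, 177, 197, 214, 212, 218, 222, 227, 228, 230, 229, 229, 218, 168, 125, 119, 119, 120, 119, 119, 118, 119, 119, 120, 121] [105, 105, 107, 107, 109, 109, 115, 113, 114, 114, 112, 111, 110, 108, 106, 107, 104, 85, 94, 139, 139, 136, 133, 129, 127, 127, 127, 118, 108, 97, 96, 99, 101]
180 [175, 180, 205, 224, 211, 171, 130, 130, 129, 131, 128, 129, 128, 125, 126, 125, 128, 119, 124, 131, 129, 125, 127, 125, 128, 125, 125, 126] [111, 111, 111, 111, 111, 114, 116, 116, 117, 114, 114, 112, 110, 111, 105, 87, 93, 121, 114, 109, 112, 111, 111, 113, 114, 111, 110, 113, 122, 125, 121, 114, 100]
0.064 [[533.1, -128.3], [533.3, -106.6], [533.6, -87.9]]
0.07 [[531.7, -127.9], [531.9, -106.6], [532.2, -88.4]]
```

```bash
python3 -m pendant '[[[0.86,0,0],0,0],[[0.86,0,0],0,0],[[0,0,1],0,0],[[0,0,1],0,0],[[0,0,0.9],0,0],[[0,0,0.2],0,0],[[0,0,0],0,0],[[0,0,0],0,0],[[0,0,0],0,0]]'
python3 -m pendant '[[[0,0,0.08],0,0],[[0,0,0.06],0,0],[[0,0,0],0,0]]'
python3 -m pendant '[[[0,0,0.08],0,0],[[0,0,0],0,0],[[0,0,0],0,0]]'
python3 -m pendant '[[[0,0,0.08],0,0],[[0,0,0],0,0],[[0,0,0],0,0]]'
```

```text
clock: 16.82
ee_pos: [0.5187, -0.1091, 0.0755]
tcp_rot: [-0.03, 3.139, -0.001]
ft_force: [-0.1, -0.4, -0.1]
opening: 0.0313
gripper_force: 0.0
clock: 17.07
ee_pos: [0.5182, -0.1089, 0.0703]
tcp_rot: [-0.03, 3.141, -0.0]
ft_force: [0.4, -0.9, 0.0]
opening: 0.0111
gripper_force: 0.0
clock: 17.32
ee_pos: [0.5179, -0.1088, 0.0677]
tcp_rot: [0.03, -3.141, -0.0]
ft_force: [0.7, 0.1, -0.1]
opening: 0.0006
gripper_force: 0.0
clock: 17.57
ee_pos: [0.5178, -0.1087, 0.0656]
tcp_rot: [0.03, -3.141, -0.0]
ft_force: [0.4, 0.0, 0.8]
opening: 0.0007
gripper_force: 0.0
```

```bash
python3 -m pendant '[[[0,0,-0.7],0,0],[[0,0,-0.8],0,100],[[-0.97,0.03,0],0,100],[[-0.97,0.03,0],0,100],[[0,0,0],0,100],[[0,0,0],0,100],[[0,0,0.9],0,100],[[0,0,0.9],0,100],[[0,0,0.4],0,100],[[0,0,0],0,100],[[0,0,0],0,0],[[0,0,0],0,0],[[0,0,0],0,0],[[0,0,0],0,0],[[0,0,0],0,0],[[0,0,0],0,0]]' 15
```

```text
clock: 18.9
ee_pos: [0.5667, -0.1065, 0.049]
tcp_rot: [-0.03, 3.141, -0.001]
ft_force: [0.1, -5.3, 1.2]
opening: 0.0239
gripper_force: 2.6
```

```bash
python3 -m pendant '[[[0,0,0],0,0],[[0,0,0],0,0],[[0,-0.1,0],0,0],[[0,-0.2,0],0,0],[[0,-0.3,0],0,0],[[0,-0.4,0],0,0],[[0,-0.4,0],0,0],[[0,-0.4,0],0,0],[[0,-0.4,0],0,0],[[0,-0.4,0],0,0],[[0,-0.4,0],0,0],[[0,-0.4,0],0,0],[[0,-0.3,0],0,0],[[0,-0.2,0],0,0],[[0,-0.1,0],0,0],[[0,0,0],0,0]]' 20
python3 -m pendant '[[[0,-0.06,0],0,0],[[0,-0.06,0],0,0],[[0,0,0],0,0]]'
python3 -m pendant '[[[0,-0.06,0],0,0],[[0,-0.06,0],0,0],[[0,0,0],0,0]]'
```

```text
clock: 20.23
ee_pos: [0.5686, -0.2081, 0.049]
tcp_rot: [-0.029, 3.14, -0.002]
ft_force: [-0.1, -0.7, 4.7]
opening: 0.0199
gripper_force: 20.0
clock: 20.48
ee_pos: [0.5687, -0.2101, 0.049]
tcp_rot: [-0.03, 3.14, -0.001]
ft_force: [-0.2, 2.0, 5.7]
opening: 0.02
gripper_force: 20.0
clock: 20.73
ee_pos: [0.5687, -0.213, 0.049]
tcp_rot: [-0.03, 3.14, -0.001]
ft_force: [-1.5, 1.5, 4.9]
opening: 0.0201
gripper_force: 20.0
```

```bash
python3 -m pendant '[[[0,-0.06,0],0,0],[[0,-0.06,0],0,0],[[0,0,0],0,0]]'
python3 -m pendant '[[[0,-0.06,0],0,0],[[0,-0.06,0],0,0],[[0,0,0],0,0]]'
python3 -m pendant '[[[0,-0.06,0],0,0],[[0,-0.06,0],0,0],[[0,0,0],0,0]]'
```

```text
clock: 20.98
ee_pos: [0.5687, -0.2142, 0.0489]
tcp_rot: [-0.032, 3.141, 0.005]
ft_force: [-0.9, 7.6, 6.8]
opening: 0.02
gripper_force: 20.0
clock: 21.23
ee_pos: [0.5687, -0.2143, 0.0489]
tcp_rot: [0.034, -3.141, -0.013]
ft_force: [-2.4, 15.9, 9.8]
opening: 0.02
gripper_force: 20.1
clock: 21.48
ee_pos: [0.5688, -0.2144, 0.0488]
tcp_rot: [0.037, -3.14, -0.021]
ft_force: [-4.1, 24.8, 10.8]
opening: 0.0201
gripper_force: 20.0
```

```bash
python3 -m pendant '[[[0,0.1,0],0,0],[[0,0.06,0],0,0],[[0,0,0],0,0],[[0,0,0],0,100],[[0,0,0],0,100],[[0,0,0],0,100],[[0,0,0],0,100],[[0,0,0],0,100],[[0,0,-0.6],0,100],[[0,0,-1],0,100],[[0,0,-1],0,100],[[0,0,-1],0,100],[[0,0,-1],0,100],[[0,0,0],0,100],[[0,0,0],0,100]]'
python3 - <<'E'
from h import *
st(); c=cam('wrist'); save(c,'w10.png'); i=c['img'].astype(int)
print('expected: knob, pile far edge corners, lip mid', proj(c,[[.568,-.2143,.062],[.5345,-.246,.064],[.5345,-.186,.064],[.4465,-.216,.075]]).round(1).tolist())
hsv=cv2.cvtColor(c['img'],cv2.COLOR_RGB2HSV)
m=cv2.inRange(hsv,(0,70,25),(16,255,160)); m=cv2.morphologyEx(m,cv2.MORPH_OPEN,np.ones((3,3)))
for k in cv2.findContours(m,0,2)[0]:
    if cv2.contourArea(k)>3000: print(cv2.boundingRect(k),cv2.contourArea(k),np.round(cv2.minAreaRect(k)[2],1))
u=int(proj(c,[.53,-.216,.064])[0,0]); print(u,i[30:70,u,0].tolist(),i[185:240,u,0].tolist())
E
```

```text
clock: 22.73
ee_pos: [0.5693, -0.218, 0.1651]
tcp_rot: [-0.03, 3.138, -0.003]
ft_force: [0.8, 0.5, -1.0]
opening: 0.0878
gripper_force: 0.0
t 22.73 p [ 0.5693 -0.218   0.1651] rot
 [[-1.    -0.019  0.003]
 [-0.019  1.    -0.002]
 [-0.003 -0.002 -1.   ]] open 0.08780715619004655
expected: knob, pile far edge corners, lip mid [[323.1, 236.0], [275.4, 186.9], [367.7, 188.6], [324.9, 34.4]]
(196, 357, 203, 41) 5975.0 90.0
(425, 286, 98, 112) 3774.0 48.8
(116, 286, 106, 112) 4926.5 41.3
(533, 45, 107, 154) 10107.0 90.0
(268, 36, 113, 155) 15072.5 1.9
321 [197, 196, 196, 196, 186, 179, 144, 109, 112, 113, 113, 115, 114, 114, 112, 113, 112, 114, 111, 114, 112, 111, 113, 113, 114, 113, 114, 113, 113, 113, 114, 114, 114, 113, 114, 112, 112, 113, 111, 115] [114, 114, 114, 109, 136, 169, 173, 174, 177, 182, 197, 187, 175, 206, 205, 205, 206, 205, 206, 206, 206, 207, 208, 207, 207, 204, 205, 205, 207, 208, 205, 188, 119, 98, 100, 98, 100, 99, 118, 137, 139, 142, 146, 173, 178, 180, 182, 180, 182, 183, 181, 182, 182, 181, 185]
```

```bash
python3 -c "
from h import *
print(r.job_done())"
```

```text
the job is handed in; nothing more can be done
None
```

The job is handed in at about 23 s of the 58 s; no verdict came back. The three coasters measured flat and within about 1 mm of centre under the caddy's lip. The carriage was pushed against the right end stops (force rose to 25 N) and let go, with the gripper about 10 cm clear above it.

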